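# Clip a label holder over the reagent shelf's lip and hold it pressed home

## Robot

A 6-joint arm with a two-finger parallel gripper is mounted at the origin on the work surface. World frame = base frame: x ahead of the robot, y to its left, z up, the work surface at z = 0. Lengths are in mm, angles in rad, forces in N, time in s.
With the tool pointing down it reaches from about 375 to 925 mm from the base axis. Payload 5.7 kg.
Tool frame: the origin (TCP) lies between the finger pads; the fingertips stand 8 mm ahead of it and the grasp point (between the pads) lies 11 mm behind it; z points along the fingers, y is the line along which they close (so a half turn about z gives the same grasp; the last joint's range is limited). The gripper opens to 85 mm and grips with 20 to 120 N. Pads are 22 mm wide; open, the fingers measure 114 mm over their backs; the gripper's body (76 mm by 85 mm) begins 54 mm behind the grasp point. The pads swing forward as they close: fully open they stand 13 mm farther back than shut.
Start: joints at [1.001, 0.359, 1.51, -0, 1.272, -0.115], TCP at [263.556, 538.978, 203.267] pointing down, gripper open.
Joint ranges: [-2.97, 2.97], [-1.01, 2.36], [0.21, 2.38], [-0.96, 4.11], [0.2, 2.71], [-2.98, 2.98]. Speed limits (rad/s): [2.39, 2.39, 3.14, 3.14, 3.14, 3.14].

## Interface

Orientations are given as a 3x3 rotation matrix whose columns are the frame's x, y, z axes.
In Python, from bench import observe, snapshot, calibration, close_job gives the robot as it stands. The module is installed in compiled form; this text tells all that it offers.
- The arm moves only by the tool move_arm, never from a script. Its argument "commands" is one flat list of numbers, 7 for each row, row after row: the shift along the world's x, y, z in m, then the turn, a rotation vector about the world's x, y, z in units of 10 degrees (1.0 is 10 degrees), then the opening, from 0 (shut) to 1 (fully open). A call has 1 to 5 rows; each row is the pose to reach, as a shift and turn from the pose commanded when the call began; what a row does not reach only later rows make up. A row lasts 1/8 s, in which the tool goes at most 62.5 mm and 10.7 degrees, less where a joint would pass 70% of its speed; a pose out of reach is approached as far as the arm can. A call with a gripper value outside its range is refused whole. The fingers move at their own pace and stop on an object; "newtons" is the grip in N (left out, the last holds). Time passes only in rows, so rows that repeat a pose let the fingers close. It gives the time, the measured TCP pose, the force, the opening and the grip force at its end, in the units of the state.
- observe(): the state, without advancing time (a new reading comes with each control period).
- snapshot(name): name is "scene" or "top" or "wrist"; returns the picture (384x512x3 uint8, red, green, blue); there is no depth.
- calibration(name): a dict with "fx", "fy", "cx", "cy" (pixels), "R" (3x3) and "t" (3): a world point X has camera coordinates R X + t; the wrist camera has in their place "tool_from_camera" (4x4, takes a point from camera to tool coordinates, whose origin is the TCP and whose axes are the flange's). Camera axes: x right, y down, z forward; pixel columns grow to the right and rows downward; lengths in mm; the calibration is good to about 2 mm. The wrist camera is an equidistant fisheye: a pixel r from the principal point sees the ray r / f radians off the axis. A picture is of the moment at which its call begins: read the wrist's pose just before it. calibration takes no time and is no camera call.
- close_job(): hands the job in; it is judged then, once.
The state is a dict: "clock": time; "joint_pos": joint angles; "dq": joint speeds; "joint_torque": joint torques, N m; "eef_pos": TCP position; "tcp_rot": TCP orientation; "force": force on the tool from outside, world axes, zero at the start; "wrist_torque": the same for the moment, N m; "width": finger opening in mm; "grip_force": force on a finger pad.
Only numpy, scipy, OpenCV 4.12 (cv2) and the standard library are available. Lean on these libraries where they do the work, as an engineer would, in place of code of your own. Each camera call takes 0.05 s, during which the arm holds its last target. There are 200 camera calls.

## Task

Pick up the label holder standing on the bench and push it down over the front lip of the low reagent shelf, its thin rear tongue behind the lip and its card facing out of the shelf, centred in front of the short wide jar. Feel it go fully home on the lip, then press it down firmly, but without forcing it, so that its adhesive strip can take, and finish while still holding it pressed there. Leave the jar, the tall bottle and the flask standing where they are.

Things in the scene. Friction and masses are not known exactly. Their poses are not given: they have to be found in the camera images.
- panel (a point): Centre of the label holder's upright panel, 40 mm above its underside. The panel is an 8 mm thick grey plastic plate, 60 mm wide and 80 mm tall, white card on its -x face. Its top 48 mm is plain on both sides: grip it there, a finger on the card and one behind. It stands loose on the bench, about 0.1 kg. Axes: x from the card to the tongue behind, y along the width, z up.
- seat (a point): Middle of the roof of the label holder's slot, 7.5 mm behind the panel's centre (+x), 14 mm below it, 26 mm above the underside; same axes. It lies on the lip's top edge, over the middle of its thickness, when the holder is home. The slot, 7 mm wide, is open below and at both ends.
- holder: The whole label holder, origin at the centre of its underside, axes as the panel. Seen from the side: the panel in front, a bridge 26 to 32 mm above the underside reaching back from it, and a 4 mm tongue hanging from the bridge down to the underside (upside-down U behind the panel). Below, the slot widens to 14 mm at the feet to lead the lip in; 23 mm front to back over the feet.
- lip_top (a point): Middle of the top edge of the shelf's front lip: a straight, rigid aluminium strip 3 mm thick along the whole front (440 mm), standing 32 mm above the shelf board, its top edge 122 mm above the bench. Nothing projects in front of it. Axes: x across the lip into the shelf, y along the lip, z up.
- shelf: The low reagent shelf, fixed on the bench: a white board 150 mm deep and 440 mm long, its top 90 mm above the bench, on two end panels. Origin on the bench under the board's centre, axes as the lip's.
- jar_mid (a point): Middle of the short wide jar, half-way up: amber glass, white cap, 68 mm in diameter, 75 mm tall, loose on the shelf, its axis 93 mm behind the lip, at one of three places some 130 mm apart along the shelf. Its axes are parallel to the shelf's.
- tall_bottle: Tall narrow amber bottle with a white cap, 58 mm in diameter, 150 mm tall, loose on the shelf at another of the three places. Origin: centre of its underside.
- flask: Conical clear glass flask with a neck, 76 mm in diameter at the foot, 116 mm tall, loose on the shelf at the third place. Origin: centre of its underside.
Not all that is in view belongs to the job. There is more than one size of the holder; the job needs the smaller. Leave any pink look-alike of the part that bears jar_mid alone.

How it is judged:
By the outcome, as a careful person would: the job done as asked, in the order asked, and still so for the second after the job is handed in, while the arm keeps its last pose, push and grip.
It also fails if it takes over 45 s, if anything falls off the work surface, if the arm or the gripper's body presses on something with over 40 N, if the wrist force passes 120 N, or if a joint passes its speed limit or range.

## Working session

There is one attempt and no reset: what is moved stays moved. The work goes in short steps, Python scripts to look and compute and a tool call to move; the robot and the scene stay as the last step left them, time stands still between calls to the robot, and variables do not carry over. Pictures are saved under pics/ and viewed, at most 10 in all, crops included, and the job is handed in when it is done.

Besides the shell and the picture viewer there is one more tool, called after "Call:" as name(argument=value, ...) on one line, values as JSON. move_arm: Moves the arm, as the interface text tells. Its arguments: {"type":"object","properties":{"commands":{"type":"array"},"newtons":{"type":"number"}},"required":["commands"]}

```bash
mkdir -p pics; python3 - <<'E'
from bench import *
import cv2,numpy as np
s=observe();print({k:np.round(v,3).tolist() for k,v in s.items()})
for n in ("scene","top","wrist"):
    im=snapshot(n);cv2.imwrite(f"pics/{n}0.png",im[:,:,::-1])
    c=calibration(n);print(n,{k:np.round(v,3).tolist() for k,v in c.items()})
a=cv2.imread("pics/scene0.png");cv2.imwrite("pics/s0.png",cv2.resize(a,(800,600)))
a=cv2.imread("pics/top0.png");cv2.imwrite("pics/t0.png",cv2.resize(a,(800,600)))
E
```

```text
{'clock': 0.0, 'joint_pos': [1.001, 0.36, 1.511, 0.0, 1.272, -0.115], 'dq': [-0.0, -0.0, -0.0, 0.0, -0.001, 0.0], 'joint_torque': [-0.003, -52.762, -27.861, -0.0, 0.014, -0.0], 'eef_pos': [263.155, 538.393, 202.439], 'tcp_rot': [[-0.898, 0.439, -0.001], [0.439, 0.898, -0.002], [0.0, -0.002, -1.0]], 'force': [-0.768, -0.547, 1.348], 'wrist_torque': [-0.006, 0.011, 0.031], 'grip_force': 0.0, 'width': 85.224}
scene {'fx': 394.131, 'fy': 394.131, 'cx': 254.051, 'cy': 193.2, 'R': [[-0.088, 0.996, -0.018], [0.644, 0.043, -0.764], [-0.76, -0.078, -0.645]], 't': [35.566, -280.358, 1260.996]}
top {'fx': 360.279, 'fy': 360.279, 'cx': 249.586, 'cy': 193.268, 'R': [[-0.026, -0.999, -0.033], [-0.982, 0.032, -0.185], [0.186, 0.028, -0.982]], 't': [13.515, 555.368, 664.003]}
wrist {'fx': 297.319, 'fy': 297.319, 'cx': 255.104, 'cy': 193.867, 'tool_from_camera': [[0.0, -0.961, -0.277, 69.472], [1.0, 0.0, -0.001, -0.476], [0.001, -0.277, 0.961, -170.142], [0.0, 0.0, 0.0, 1.0]]}
```

View pics/s0.png

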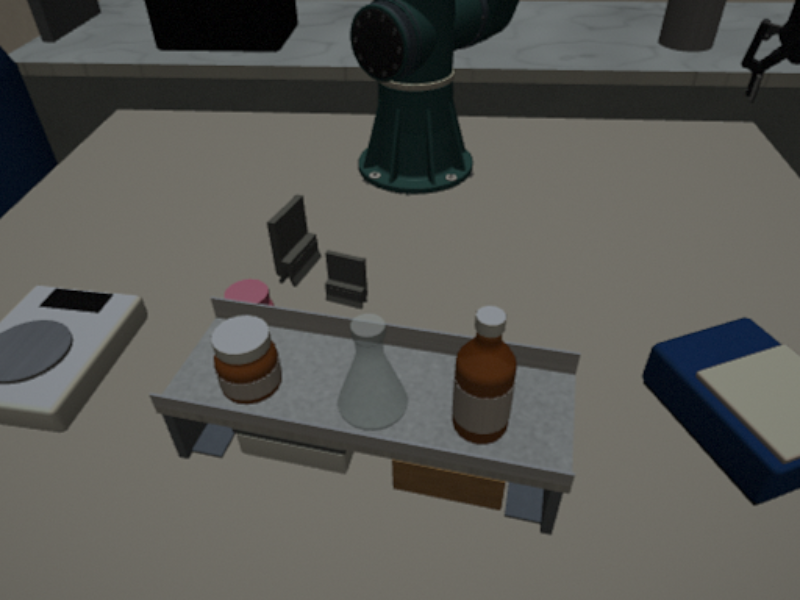

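View pics/t0.png

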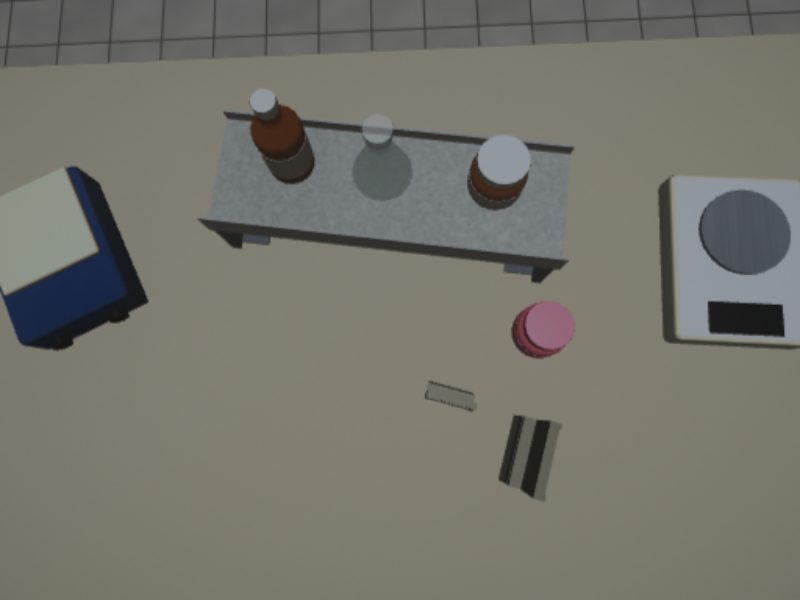

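```bash
python3 - <<'E'
import cv2,numpy as np
t=cv2.imread("pics/top0.png");s=cv2.imread("pics/scene0.png")
def g(a): return np.clip((a/255.)**.6*255*1.2,0,255).astype(np.uint8)
A=cv2.resize(g(t[60:190,120:380]),None,fx=3,fy=3,interpolation=2);A=cv2.resize(A,(780,390))
cv2.imwrite("pics/t1.png",A)
cv2.imwrite("pics/s1.png",cv2.resize(g(s[120:320,90:390]),(800,533),interpolation=2))
B=np.hstack([cv2.resize(g(t[235:275,260:320]),(480,320)),])
cv2.imwrite("pics/t2.png",cv2.resize(g(t[190:325,255:385]),(578,600),interpolation=2))
E
```

```text
(no output)
```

View pics/t1.png

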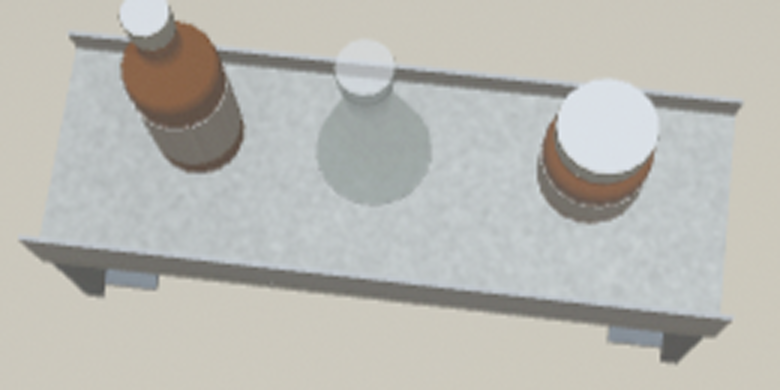

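View pics/s1.png

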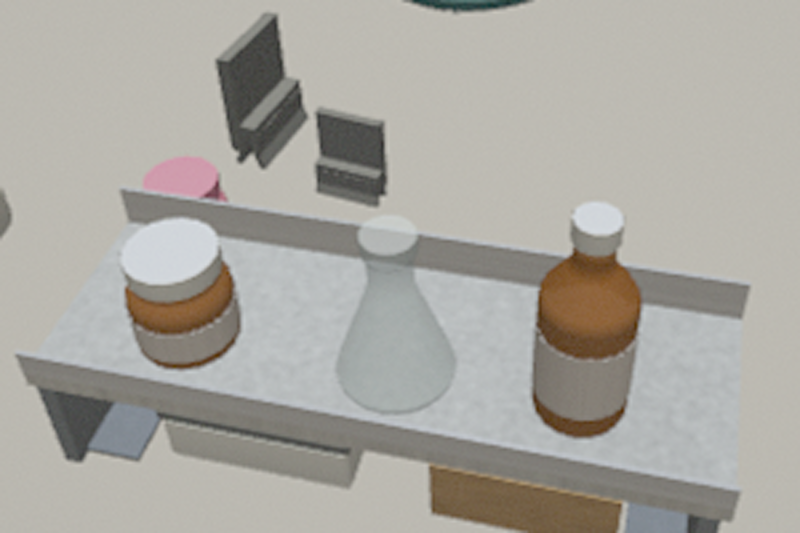

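View pics/t2.png

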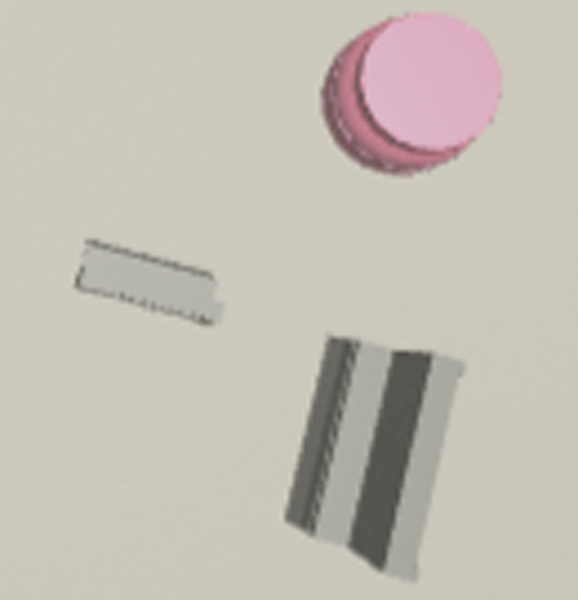

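```bash
cat >h.py <<'E'
import numpy as np,cv2
from bench import *
C={n:calibration(n) for n in("scene","top")}
def ray(n,p):
    c=C[n];d=np.array([(p[0]-c["cx"])/c["fx"],(p[1]-c["cy"])/c["fy"],1]);R=np.array(c["R"]);t=np.array(c["t"])
    return -R.T@t,R.T@d
def plane(n,p,z):
    o,d=ray(n,p);return o+d*(z-o[2])/d[2]
def tri(p,q):
    o,d=ray("top",p);o2,e=ray("scene",q)
    s=np.linalg.lstsq(np.stack([d,-e],1),o2-o,rcond=None)[0];a,b=o+s[0]*d,o2+s[1]*e
    return (a+b)/2,np.linalg.norm(a-b)
T=lambda x,y:(120+x/3,60+y/3)
S=lambda x,y:(90+x*.375,120+y*.375)
T2=lambda x,y:(255+x/4.446,190+y/4.444)
E
python3 - <<'E'
from h import *
np.set_printoptions(precision=1,suppress=True)
for n,a,b in [("frontL",(22,240),(748,288)),("frontR",(730,322),(122,190)),("backL",(70,35),(738,490)),("backR",(741,103),(20,357)),
  ("jarcap",(608,119),(172,245)),("botcap",(147,15),(598,219)),("flasktop",(365,62),(387,234))]:
    print(n,*tri(T(*a),S(*b)))
print(plane("top",T(22,240),122),plane("top",T(730,322),122))
print(plane("scene",S(748,288),122),plane("scene",S(122,190),122))
for n,a,b in [("holdTopL",(85,240),(384,122)),("hTopR",(213,275),(320,109)),("big",(433,352),(275,14))]:
    print(n,*tri(T2(*a),S(*b)))
for q in [(78,288),(210,322),(85,240),(213,275)]: print(plane("top",T2(*q),80))
print("jar",plane("top",T(608,119),165),plane("scene",S(172,245),165))
print("pink", plane("top",T2(431,81),75))
E
```

```text
frontL [652.3 222.8 117.4] 0.7438574879521472
frontR [ 584.  -210.8  118. ] 0.7415789534100192
backL [797.  200.1 106.2] 0.318180324314651
backR [ 731.1 -232.9  103.8] 3.0890320695128244
jarcap [ 693.  -134.6  170.1] 3.6697376664833774
botcap [730.4 115.  238.5] 2.0555077445926173
flasktop [715.1   2.  207.3] 1.660330736765046
[650.6 220.6 122. ] [ 583.1 -210.   122. ]
[656.8 221.7 122. ] [ 588.6 -208.1  122. ]
holdTopL [452.  -42.2  90. ] 7.727647721382585
hTopR [436.7 -96.   89.9] 3.4605339818305425
big [ 403.8 -148.6  162.7] 35.30268568187142
[433.4 -42.8  80. ]
[418.1 -96.6  80. ]
[453.  -46.4  80. ]
[437.2 -98.8  80. ]
jar [ 695.9 -137.4  165. ] [ 687.8 -135.1  165. ]
pink [ 516.2 -196.    75. ]
```

Call:
move_arm(commands=[0.015,-0.056,0,0,0,-0.72,1,0.03,-0.111,0,0,0,-1.44,1,0.045,-0.167,0,0,0,-2.16,1,0.06,-0.222,0,0,0,-2.88,1,0.075,-0.278,0,0,0,-3.6,1])

```text
clock: 0.78
eef_pos: [338.7, 259.3, 203.2]
tcp_rot: [[-0.465, 0.885, 0.0], [0.885, 0.465, -0.0], [-0.0, 0.0, -1.0]]
force: [1.3, -0.6, 0.7]
width: 85.6
grip_force: 0.0
```

Call:
move_arm(commands=[0.015,-0.056,0,0,0,-0.72,1,0.03,-0.111,0,0,0,-1.44,1,0.045,-0.167,0,0,0,-2.16,1,0.06,-0.222,0,0,0,-2.88,1,0.075,-0.278,0,0,0,-3.6,1])

```text
clock: 1.4
eef_pos: [413.7, -18.8, 203.4]
tcp_rot: [[0.144, 0.99, 0.0], [0.99, -0.144, 0.0], [0.0, 0.0, -1.0]]
force: [1.2, 0.2, 0.0]
width: 85.6
grip_force: 0.0
```

Call:
move_arm(commands=[0.015,-0.055,-0.01,0,0,-0.72,1,0.015,-0.055,-0.02,0,0,-0.72,1])

```text
clock: 1.65
eef_pos: [430.2, -75.8, 183.2]
tcp_rot: [[0.269, 0.963, 0.002], [0.963, -0.269, -0.001], [-0.001, 0.002, -1.0]]
force: [1.2, 0.8, 0.1]
width: 85.4
grip_force: 0.0
```

```bash
cat >>h.py <<'E'
def wcal(s):
    c=calibration("wrist");M=np.array(c["tool_from_camera"]);R=np.array(s["tcp_rot"]);return c,R@M[:3,:3],R@M[:3,3]+np.array(s["eef_pos"])
def wplane(s,p,z):
    c,R,o=wcal(s);u=np.array([p[0]-c["cx"],p[1]-c["cy"]]);r=np.hypot(*u);th=r/c["fx"]
    d=R@np.r_[u/max(r,1e-9)*np.sin(th),np.cos(th)];return o+d*(z-o[2])/d[2]
def wproj(s,X):
    c,R,o=wcal(s);v=R.T@(np.array(X)-o);th=np.arctan2(np.hypot(v[0],v[1]),v[2]);u=v[:2]/np.hypot(*v[:2])*th*c["fx"];return u+[c["cx"],c["cy"]]
E
python3 - <<'E'
from h import *
np.set_printoptions(precision=2,suppress=True)
s=observe();im=snapshot("wrist");np.save("w1.npy",{k:np.array(v) for k,v in s.items()},allow_pickle=True)
cv2.imwrite("pics/w1.png",im[:,:,::-1])
print(s["clock"],s["eef_pos"],s["tcp_rot"],s["joint_pos"])
g=np.clip((im[:,:,::-1]/255.)**.6*255*1.2,0,255).astype(np.uint8)
cv2.imwrite("pics/w1v.png",cv2.resize(g,(800,600),interpolation=2))
for q in [(433,352),(462,365),(383,570),(415,580)]: print(plane("top",T2(*q),120))
E
```

```text
1.65 [430.18 -75.83 183.22] [[ 0.27  0.96  0.  ]
 [ 0.96 -0.27 -0.  ]
 [-0.    0.   -1.  ]] [-0.33  0.14  1.87 -0.    1.13 -0.06]
[ 404.81 -177.04  120.  ]
[ 399.65 -187.69  120.  ]
[ 325.14 -152.12  120.  ]
[ 321.3  -163.78  120.  ]
```

View pics/w1v.png

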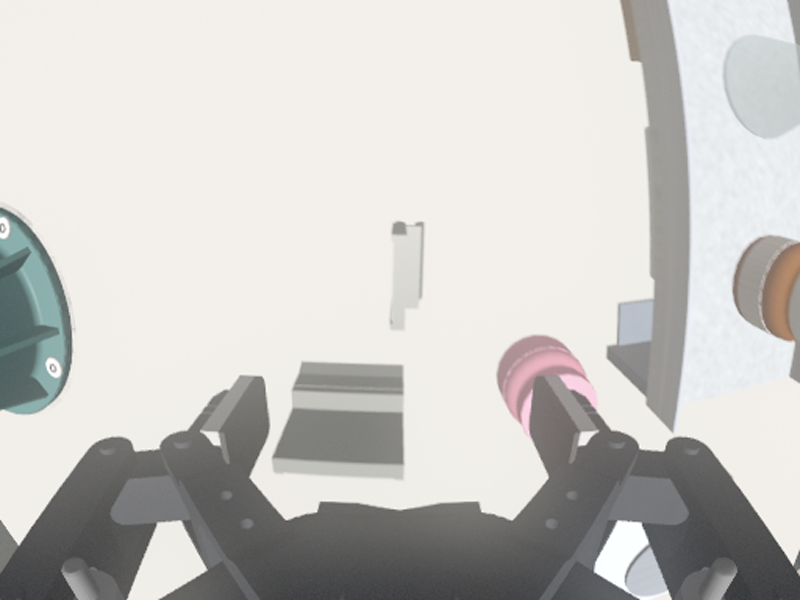

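```bash
python3 - <<'E'
from h import *
np.set_printoptions(precision=1,suppress=True)
s=np.load("w1.npy",allow_pickle=True).item();k=800/512
print("proj",wproj(s,(429,-73,80))*k, wproj(s,s["eef_pos"])*k)
# display px: top face of panel: (391,234)L? corners
im=cv2.imread("pics/w1.png");g=cv2.cvtColor(im,cv2.COLOR_BGR2GRAY)
for r in range(138,214,5): print(r,g[r,245:276])
for q in [(391,235),(391,329),(405,329),(392,222),(405,310),(423,222)]: print(q,wplane(s,np.array(q)/k,80))
E
```

```text
proj [394.2 284.2] [397.1 352.7]
138 [171 171 171 171 171 171 171 171 170 171 171 170 170 171 171 171 171 171
 170 171 170 171 171 170 171 171 170 170 171 171 171]
143 [170 171 170 171 171 161 125  87  79  79  79  79  78  81 118 153 162 161
 162 159 136  95  80  82  87  94 136 165 170 171 170]
148 [170 171 170 171 165 138  91  78  79  79  79  79  79  79  90 126 149 151
 151 151 151 151 151 147 128 107 139 165 171 171 171]
153 [171 170 170 171 168 160 151 149 149 150 149 150 150 150 150 150 150 150
 149 150 150 149 150 145 122 108 146 169 170 171 171]
158 [171 171 170 170 171 169 162 153 148 148 148 149 148 148 148 149 149 149
 149 149 149 148 149 141 118 111 148 169 170 170 170]
163 [170 171 171 171 170 169 161 151 147 147 148 148 147 148 148 148 148 147
 148 148 148 148 147 139 112 117 155 170 170 170 170]
168 [171 171 171 171 170 168 161 150 146 146 147 146 147 147 146 147 146 147
 147 147 147 146 146 135 109 125 159 170 171 171 170]
173 [170 170 170 171 170 168 159 148 145 145 145 145 145 146 145 146 145 145
 145 145 146 145 144 130 104 129 163 171 171 171 170]
178 [171 170 171 17
[... 520 characters left out ...]
1 169 156 138 143 139 139 139 140 139 139 144 157 167 167 167
 168 167 167 166 167 169 171 170 170 170 170 171 170]
203 [170 170 170 166 145 132 145 138 138 138 138 139 138 144 158 169 171 170
 170 171 170 171 170 170 171 170 170 171 170 171 170]
208 [170 170 170 167 154 136 135 136 137 137 137 137 137 145 162 170 170 170
 170 170 170 170 170 170 170 171 170 171 170 170 170]
213 [170 170 170 170 170 170 170 170 170 170 170 169 170 170 170 170 170 170
 170 170 170 170 170 170 170 170 170 170 170 170 170]
(391, 235) [435.3 -43.6  80. ]
(391, 329) [ 419.3 -100.1   80. ]
(405, 329) [ 427.7 -102.5   80. ]
(392, 222) [438.  -36.3  80. ]
(405, 310) [431.  -90.5  80. ]
(423, 222) [455.6 -41.2  80. ]
```

Call:
move_arm(commands=[0.001,-0.001,-0.05,0,0,0,1,0.001,-0.001,-0.1,0,0,0,1,0.001,-0.001,-0.137,0,0,0,1,0.001,-0.001,-0.137,0,0,0,1])

```text
clock: 2.2
eef_pos: [426.4, -70.7, 44.4]
tcp_rot: [[0.261, 0.965, -0.007], [0.965, -0.261, 0.003], [0.001, -0.007, -1.0]]
force: [-0.3, 0.0, 1.1]
width: 85.6
grip_force: 0.0
```

Call:
move_arm(commands=[0.002,-0.001,0.002,0,0,0,1,0.002,-0.001,0.002,0,0,0,1])

```text
clock: 2.45
eef_pos: [433.5, -74.3, 50.1]
tcp_rot: [[0.262, 0.965, 0.004], [0.965, -0.262, -0.001], [-0.0, 0.004, -1.0]]
force: [-0.5, -0.2, -0.3]
width: 85.3
grip_force: 0.0
```

Call:
move_arm(commands=[0,0,-0.001,0,0,0,0.5,0,0,-0.001,0,0,0,0.25,0,0,-0.001,0,0,0,0,0,0,-0.001,0,0,0,0,0,0,-0.001,0,0,0,0], newtons=50)

```text
clock: 3.08
eef_pos: [431.7, -74.1, 47.4]
tcp_rot: [[0.263, 0.965, 0.0], [0.965, -0.263, -0.0], [-0.0, 0.0, -1.0]]
force: [-0.3, -0.3, 3.4]
width: 5.8
grip_force: 50.0
```

Call:
move_arm(commands=[0,0,0.01,0,0,0,0,0,0,0.04,0,0,0,0,0,0,0.08,0,0,0,0,0,0,0.12,0,0,0,0,0,0,0.14,0,0,0,0])

```text
clock: 3.7
eef_pos: [432.4, -74.3, 189.9]
tcp_rot: [[0.263, 0.965, 0.003], [0.965, -0.263, -0.001], [-0.0, 0.003, -1.0]]
force: [0.6, 0.6, -1.2]
width: 6.0
grip_force: 49.6
```

Call:
move_arm(commands=[0,0,0,0,0,0,0,0,0,0,0,0,0,0,0,0,0,0,0,0,0])

```text
clock: 4.08
eef_pos: [430.5, -73.7, 186.1]
tcp_rot: [[0.263, 0.965, -0.003], [0.965, -0.263, 0.001], [0.0, -0.003, -1.0]]
force: [0.6, -0.2, -1.3]
width: 5.6
grip_force: 49.6
```

```bash
python3 - <<'E'
from h import *
np.set_printoptions(precision=2,suppress=True)
s=observe();im=snapshot("wrist");np.save("w2.npy",{k:np.array(v) for k,v in s.items()},allow_pickle=True)
cv2.imwrite("pics/w2.png",im[:,:,::-1])
print(s["clock"],s["eef_pos"],s["tcp_rot"],s["force"],s["width"],s["grip_force"],s["wrist_torque"])
g=np.clip((im[:,:,::-1]/255.)**.7*255*1.1,0,255).astype(np.uint8)
cv2.imwrite("pics/w2v.png",cv2.resize(g[84:384],(800,469),interpolation=2))
E
```

```text
4.075 [430.53 -73.67 186.09] [[ 0.26  0.96 -0.  ]
 [ 0.96 -0.26  0.  ]
 [ 0.   -0.   -1.  ]] [ 0.6  -0.17 -1.3 ] 5.5790809509052215 49.554866552352905 [-0.04  0.02 -0.01]
```

View pics/w2v.png

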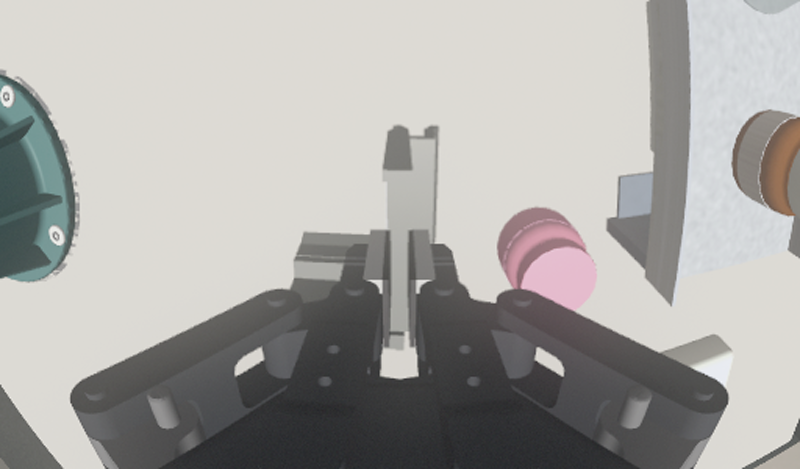

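```bash
python3 - <<'E'
from h import *
np.set_printoptions(precision=2,suppress=True)
s=np.load("w2.npy",allow_pickle=True).item();R=s["tcp_rot"];k=1.5625
f=lambda x,y:(x/k,y/k+84)
for z in (214,219):
  P=[wplane(s,f(*q),z) for q in [(387,170),(411,170),(389,347),(405,347)]]
  L=[R.T@(p-s["eef_pos"]) for p in P];print(z,np.array(L))
im=cv2.imread("pics/w2.png",0)
for r in (196,205,215): print(r,im[r,244:284])
print(im[295:312,254])
# underside feet / tongue: bottom
E
```

```text
214 [[ 29.06  -3.12 -27.89]
 [ 29.07   4.52 -27.92]
 [-40.46  -3.04 -27.91]
 [-40.44   3.01 -27.93]]
219 [[ 30.49  -2.99 -32.9 ]
 [ 30.49   4.38 -32.91]
 [-36.59  -2.91 -32.91]
 [-36.58   2.92 -32.92]]
196 [166 145 144 145 145 145 145 145 144 145 145 144 144 145 145 145 144 144
 145 144 145 144 145 145 145 145 145 145 145 145 145 145 145 134 107 114
 158 177 177 177]
205 [177 177 178 167 143 143 142 142 142 143 142 142 142 142 142 142 142 143
 142 143 142 142 143 142 142 142 142 142 143 142 142 142 143 128  97 129
 167 177 177 177]
215 [176 177 178 167 140 140 139 140 140 139 140 140 140 140 140 139 140 140
 140 140 139 140 140 139 140 139 140 139 140 139 139 140 140 120  88 145
 176 177 177 177]
[111  64  52  88 122 123 122 122 122 122 122 122 129 160 173 173 173]
```

Call:
move_arm(commands=[0.03,-0.01,0,0,0,0.2,0,0.06,-0.02,0,0,0,0.4,0,0.09,-0.03,0,0,0,0.64,0,0.108,-0.038,0.004,0,0,0.64,0,0.108,-0.038,0.004,0,0,0.64,0])

```text
clock: 4.75
eef_pos: [540.5, -112.5, 190.5]
tcp_rot: [[0.154, 0.988, -0.001], [0.988, -0.154, 0.0], [0.0, -0.001, -1.0]]
force: [-0.3, 0.1, -0.8]
width: 5.9
grip_force: 49.6
```

Call:
move_arm(commands=[0,0,0,0,0,0,0,0,0,0,0,0,0,0,0,0,0,0,0,0,0,0,0,0,0,0,0,0])

```text
clock: 5.25
eef_pos: [539.3, -111.9, 191.4]
tcp_rot: [[0.154, 0.988, 0.0], [0.988, -0.154, 0.0], [0.0, 0.0, -1.0]]
force: [0.3, -0.3, -0.1]
width: 5.5
grip_force: 49.6
```

```bash
python3 - <<'E'
from h import *
np.set_printoptions(precision=3,suppress=True)
s=observe();im=snapshot("wrist");np.save("w3.npy",{k:np.array(v) for k,v in s.items()},allow_pickle=True)
cv2.imwrite("pics/w3.png",im[:,:,::-1])
print(s["clock"],s["eef_pos"],s["tcp_rot"],s["force"],s["width"],s["grip_force"])
k=800/512
for X in [(588,-211,122),(654,222,122),(618,6,122),(598,-121.5,122),(692,-136,165)]: print(X,wproj(s,X)*k)
g=np.clip((im[:,:,::-1]/255.)**.7*255*1.1,0,255).astype(np.uint8)
cv2.imwrite("pics/w3v.png",cv2.resize(g,(800,600),interpolation=2))
E
```

```text
5.25 [ 539.277 -111.861  191.415] [[ 0.154  0.988  0.   ]
 [ 0.988 -0.154  0.   ]
 [ 0.     0.    -1.   ]] [ 0.334 -0.346 -0.063] 5.5169615813822555 49.553024768829346
(588, -211, 122) [500.057 443.709]
(654, 222, 122) [ 495.248 -220.998]
(618, 6, 122) [513.016  64.786]
(598, -121.5, 122) [506.484 304.456]
(692, -136, 165) [694.393 327.176]
```

View pics/w3v.png

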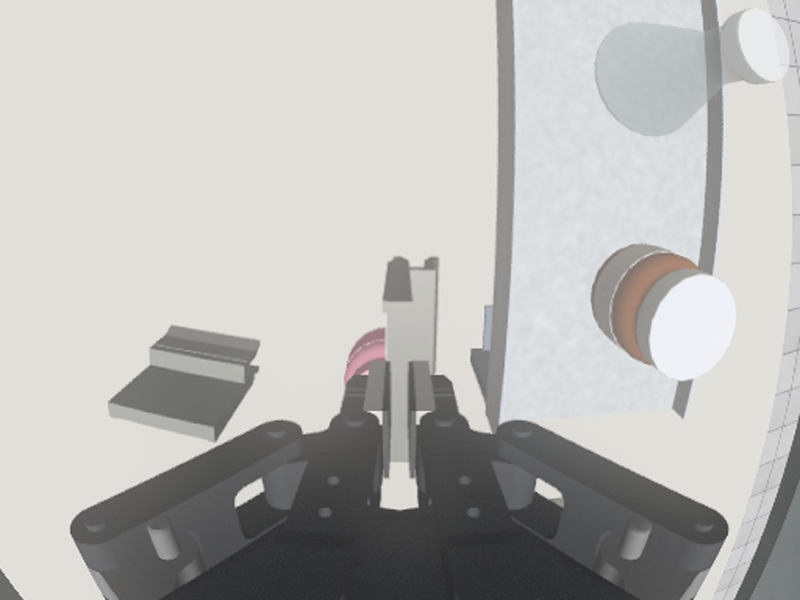

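```bash
python3 - <<'E'
from h import *
np.set_printoptions(precision=2,suppress=True)
s=np.load("w3.npy",allow_pickle=True).item();im=cv2.imread("pics/w3.png");g=cv2.cvtColor(im,cv2.COLOR_BGR2GRAY).astype(int)
for r in (40,120,180,230): print(r,g[r,312:338])
P=[]
for r in range(5,255,5):
    row=g[r,310:345]; dark=np.where(row<125)[0]
    if len(dark)<4: continue
    i=dark.max(); a,b=row[i],row[i+1]; c=310+i+ (140-a)/(b-a) if b>140 else 310+i+1
    P.append(wplane(s,(c,r),122))
P=np.array(P);p=np.polyfit(P[:,1],P[:,0],1);res=P[:,0]-np.polyval(p,P[:,1]);ok=abs(res)<1.5
p=np.polyfit(P[ok,1],P[ok,0],1);print("front top edge x=",p,"yaw",-np.degrees(np.arctan(p[0])),ok.sum(),len(P),res.std())
u=np.array([p[0],1])/np.hypot(p[0],1);n=np.array([u[1],-u[0]])
# jar cap ellipse
h=cv2.cvtColor(im,cv2.COLOR_BGR2HSV)
for n_,z,roi in (("w",165,None),):
    x0,x1,y0,y1=400,480,165,255;m=np.zeros(g.shape,np.uint8);m[y0:y1,x0:x1]=(g[y0:y1,x0:x1]>185)*255
    m=cv2.morphologyEx(m,cv2.MORPH_OPEN,np.ones((3,3)))
    c=max(cv2.findContours(m,0,1)[0],key=cv2.contourArea);print(cv2.boundingRect(c))
    W=np.array([wplane(s,q[0],165)[:2] for q in c]);e,r=cv2.minEnclosingCircle(W.astype(np.float32));print("cap",e,r)
    o=np.array([np.polyval(p,0),0])
    e=np.array(e);print("behind front face",(e-o)@n,"along",(e-o)@u)
    l=o+u*((e-o)@u)+n*1.5;print("lip target",l,"TCP",l-7.5*n,n)
j=np.array([692,-136.]);print("topscene jar along",(j-o)@u)
E
```

```text
40 [184 184 184 184 184 184 132  99  99  98  99  99  98  99  98  99  99 153
 183 184 183 181 180 180 179 180]
120 [184 184 184 184 184 173 125  98 100  99 100 100 100 100 100  99 111 164
 183 183 182 181 181 181 181 180]
180 [184 184 184 172 115  99  99 100 100 100 101 100 101 100 125 180 184 184
 183 183 182 182 184 186 187 186]
230 [ 85  91  95  95  96  96  96  95  96  95  96 161 183 183 182 181 182 183
 185 186 184 184 184 185 186 186]
front top edge x= [  0.15 617.53] yaw -8.687232491262945 50 50 0.10608858261786247
(416, 176, 56, 67)
cap (692.961181640625, -137.68753051757812) 30.08939552307129
behind front face 95.36022329029271 along -124.71505531436895
lip target [ 600.18 -123.51] TCP [ 592.76 -122.38] [ 0.99 -0.15]
topscene jar along -123.19206227431295
```

Call:
move_arm(commands=[0.02,-0.004,0,0,0,0.02,0,0.04,-0.008,0,0,0,0.02,0,0.053,-0.0105,0,0,0,0.02,0,0.053,-0.0105,0,0,0,0.02,0,0.053,-0.0105,-0.01,0,0,0.02,0])

```text
clock: 5.92
eef_pos: [592.4, -122.5, 181.5]
tcp_rot: [[0.151, 0.989, 0.001], [0.989, -0.151, -0.0], [-0.0, 0.001, -1.0]]
force: [0.5, 0.6, -1.2]
width: 5.5
grip_force: 49.6
```

Call:
move_arm(commands=[0,0,-0.002,0,0,0,0,0,0,-0.002,0,0,0,0,0,0,-0.002,0,0,0,0])

```text
clock: 6.3
eef_pos: [592.5, -122.5, 179.4]
tcp_rot: [[0.151, 0.989, 0.0], [0.989, -0.151, -0.0], [-0.0, 0.0, -1.0]]
force: [-0.2, -0.6, -0.8]
width: 5.7
grip_force: 49.5
```

```bash
python3 - <<'E'
from h import *
np.set_printoptions(precision=3,suppress=True)
s=observe();im=snapshot("wrist");np.save("w4.npy",{k:np.array(v) for k,v in s.items()},allow_pickle=True)
cv2.imwrite("pics/w4.png",im[:,:,::-1])
print(s["clock"],s["eef_pos"],s["tcp_rot"],s["force"],s["width"],s["grip_force"])
g=np.clip((im[:,:,::-1]/255.)**.7*255*1.1,0,255).astype(np.uint8)
cv2.imwrite("pics/w4v.png",cv2.resize(g[130:330,180:400],(660,600),interpolation=2))
E
```

```text
6.3 [ 592.47  -122.512  179.428] [[ 0.151  0.989  0.   ]
 [ 0.989 -0.151 -0.   ]
 [-0.     0.    -1.   ]] [-0.206 -0.563 -0.828] 5.665872256497543 49.54476356506348
```

View pics/w4v.png

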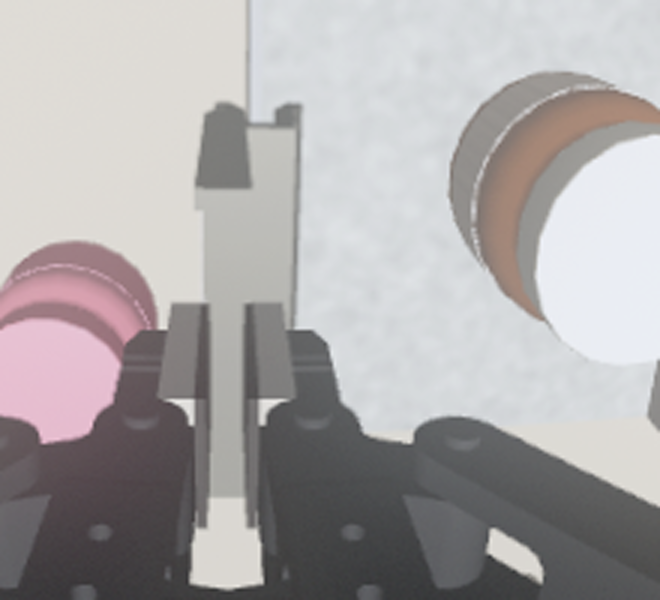

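```bash
python3 - <<'E'
from h import *
np.set_printoptions(precision=2,suppress=True)
s=np.load("w4.npy",allow_pickle=True).item();g=cv2.imread("pics/w4.png",0).astype(int);R=s["tcp_rot"]
for r in (100,140,160,166,168,170): print(r,g[r,244:284])
tool=lambda c,r,z:R.T@(wplane(s,(c,r),z)-s["eef_pos"])
for c in (262,263,264): print("lip",c,tool(c,150,122),tool(c,100,122))
for c in (180+215/3,180+240/3,180+277/3,180+300/3): print("feet",tool(c,130+105/3,132))
E
```

```text
100 [180 180 181 181 180 180 180 180 181 180 181 180 180 180 180 180 181 180
 142 145 173 178 178 177 175 174 175 175 176 176 175 175 175 175 176 176
 177 177 176 175]
140 [180 180 180 180 180 180 180 180 180 180 180 180 180 180 180 180 180 172
 139 149 178 178 179 177 175 177 178 179 180 181 181 180 181 179 178 177
 177 177 177 177]
160 [180 180 179 180 180 180 180 179 180 180 180 180 180 180 180 180 179 165
 130 151 179 179 178 176 173 173 173 174 174 175 175 176 176 177 177 178
 178 178 178 178]
166 [180 180 180 180 175 164 148 115  86  85  85  81  80  81  81  86 107 132
 131 150 179 179 178 175 175 177 173 146 102  88  81  81  81  87  91  94
 121 163 177 177]
168 [180 179 180 163 105  81  82  81  81  80  80  81  81  81  81  82  81  96
 114 150 178 179 177 175 174 176 166 129  80  82  81  81  82  85  93  95
 137 171 179 179]
170 [179 180 180 158  88  81  81  81  80  81  80  81  80  80  80  80  80  82
  92 129 155 155 154 153 152 153 148 120  80  80  81  81  81  86  92  95
 137 173 180 180]
lip 262 [38.97  5.78 57.43] [77.44  5.67 57.43]
lip 263 [38.98  6.55 57.43] [77.44  6.42 57.43]
lip 264 [38.98  7.32 57.43] [77.44  7.17 57.43]
feet [29.05 -2.07 47.43]
feet [29.05  4.12 47.43]
feet [29.08 13.3  47.43]
feet [29.1  19.02 47.43]
```

Call:
move_arm(commands=[0.0005,0,-0.006,0,0,0,0,0.0005,0,-0.012,0,0,0,0,0.0005,0,-0.016,0,0,0,0,0.0005,0,-0.018,0,0,0,0])

```text
clock: 6.85
eef_pos: [592.8, -122.4, 160.7]
tcp_rot: [[0.151, 0.989, -0.001], [0.989, -0.151, 0.0], [0.0, -0.001, -1.0]]
force: [-0.1, -0.6, -0.6]
width: 5.5
grip_force: 49.6
```

Lip is in the slot mouth with no contact; continue gently.

Call:
move_arm(commands=[0,0,-0.003,0,0,0,0,0,0,-0.006,0,0,0,0,0,0,-0.009,0,0,0,0,0,0,-0.012,0,0,0,0,0,0,-0.014,0,0,0,0])

```text
clock: 7.48
eef_pos: [593.0, -122.5, 147.0]
tcp_rot: [[0.151, 0.989, -0.0], [0.989, -0.151, 0.0], [0.0, -0.0, -1.0]]
force: [1.1, -1.1, -0.8]
width: 5.9
grip_force: 49.6
```

Call:
move_arm(commands=[0,0,-0.001,0,0,0,0,0,0,-0.002,0,0,0,0,0,0,-0.003,0,0,0,0,0,0,-0.003,0,0,0,0], newtons=80)

```text
clock: 7.98
eef_pos: [593.0, -122.5, 144.2]
tcp_rot: [[0.151, 0.989, -0.0], [0.989, -0.151, 0.0], [0.0, -0.0, -1.0]]
force: [0.8, 0.0, -0.4]
width: 4.1
grip_force: 78.8
```

Call:
move_arm(commands=[0,0,-0.0005,0,0,0,0,0,0,-0.001,0,0,0,0,0,0,-0.001,0,0,0,0])

```text
clock: 8.35
eef_pos: [593.3, -122.6, 143.8]
tcp_rot: [[0.151, 0.989, 0.001], [0.989, -0.151, -0.0], [-0.0, 0.001, -1.0]]
force: [-1.5, -0.3, 3.9]
width: 4.2
grip_force: 79.5
```

Call:
move_arm(commands=[0,0,-0.0005,0,0,0,0,0,0,-0.001,0,0,0,0,0,0,-0.001,0,0,0,0])

```text
clock: 8.72
eef_pos: [593.8, -122.7, 143.8]
tcp_rot: [[0.15, 0.989, 0.002], [0.989, -0.15, -0.001], [-0.0, 0.002, -1.0]]
force: [-1.7, 1.3, 10.5]
width: 4.2
grip_force: 80.4
```

Call:
move_arm(commands=[0,0,-0.001,0,0,0,0,0,0,-0.002,0,0,0,0,0,0,-0.003,0,0,0,0,0,0,-0.003,0,0,0,0])

```text
clock: 9.22
eef_pos: [595.6, -123.0, 143.8]
tcp_rot: [[0.15, 0.989, 0.006], [0.989, -0.15, -0.002], [-0.001, 0.006, -1.0]]
force: [-5.7, 1.8, 26.9]
width: 4.2
grip_force: 83.0
```

Call:
move_arm(commands=[-0.001,0,0,0,0.02,0,0,-0.0025,0.0003,0,0,0.035,0,0,-0.0025,0.0003,0,0,0.035,0,0,-0.0025,0.0003,0,0,0.035,0,0])

```text
clock: 9.72
eef_pos: [593.4, -122.7, 143.5]
tcp_rot: [[0.151, 0.989, 0.001], [0.989, -0.151, -0.002], [-0.001, 0.001, -1.0]]
force: [-3.8, 2.9, 24.5]
width: 4.7
grip_force: 82.3
```

Call:
move_arm(commands=[0,0,-0.0005,0,0,0,0,0,0,-0.0007,0,0,0,0,0,0,-0.0007,0,0,0,0,0,0,-0.0007,0,0,0,0,0,0,-0.0007,0,0,0,0])

```text
clock: 10.35
eef_pos: [593.8, -122.8, 143.6]
tcp_rot: [[0.151, 0.989, 0.002], [0.989, -0.151, -0.002], [-0.002, 0.002, -1.0]]
force: [-3.7, 2.3, 28.5]
width: 4.6
grip_force: 82.9
```

```bash
python3 - <<'E'
from h import *
np.set_printoptions(precision=3,suppress=True)
im=snapshot("scene")[:,:,::-1];w=snapshot("wrist")[:,:,::-1]
f=lambda a:np.clip((a/255.)**.6*255*1.2,0,255).astype(np.uint8)
A=cv2.resize(f(im[120:300,90:390]),(800,480),interpolation=2)[:, :400];B=cv2.resize(f(w[130:330,180:380]),(400,480))
cv2.imwrite("pics/f.png",np.hstack([A,B]))
s=observe();print(s["clock"],s["eef_pos"],s["force"],s["wrist_torque"],s["grip_force"])
E
```

```text
10.45 [ 593.812 -122.836  143.574] [-4.066  2.995 28.717] [0.483 0.757 0.026] 82.89850451052189
```

View pics/f.png

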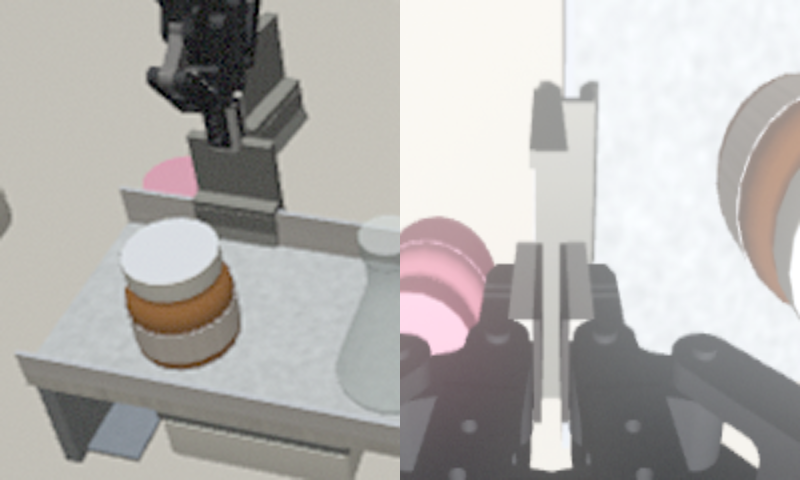

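```bash
python3 -c "
from bench import *
print(close_job())"
```

```text
the job is handed in; nothing more can be done
None
```

I pushed the smaller label holder onto the front lip in front of the jar, felt it go home, and handed the job in at about 10.5 s with the arm still pressing it down at about 28 N. The last picture shows the tongue behind the lip and the jar where it stood; I didn't re-check the tall bottle and flask, but the arm worked well clear of both.

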